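# Lock the brass clock ring with the pin spanner

## Task

Take the blue-handled pin spanner from the rack, put both its pins into the two holes of the brass ring on the clock, and with it turn that ring clockwise, seen from above, fully home, so that its red dot comes to the white mark on the case. Let go and leave the spanner standing in the ring; leave the silver ring of the other clock alone.

Things in the scene. Friction and masses are not known exactly. Their poses are not given: they have to be found in the camera images.
- spanner: Loose pin spanner, 0.25 kg, upright in a rack beside a red one. Origin: middle of the underside of its steel cross-bar (124 mm long in y, 24 wide, 12 high), z up, 30 above the table at first. Blue grip 36 (x) by 22 (y), 12 to 70 above the origin: pinch its 22, along the bar. Two pins, 8 thick, reach 16 below the bar at y = +50, -50 (in rack slots: lift straight up). Either way round fits.
- brass_ring (a joint): Angle (rad) of the brass ring about its vertical axis: 0 when home (red dot at the white mark; hard stop at -0.03), growing anticlockwise seen from above; starts at 0.7 to 1.05, so turn it clockwise. Steady friction of 0.12 N m; it stays where left. The pins have play in the holes: it begins to move after up to 0.2 rad of spanner turn.
- brass_centre (a point): Centre of the brass ring's top face, 58 mm above the table; turns with the ring. z up, y through both holes, x to its red dot, 55 mm out. Ring 132 mm across, 18 thick, round a white dial, on a fixed dark case 150 across. Holes centred at y = +50 and -50 mm, each 26 (x) by 22 (y), 18 deep. With the pins fully in, the spanner's bar lies on the top face.
- steel_mark (a point): Red dot on the silver-coloured ring of the other, otherwise identical clock, 55 mm from that ring's centre, at the height of its top face (58 mm above the table); its x axis points outwards from that centre. This ring must not be turned.
Mind the look-alikes: they are no part of the job. What is shaped like the spanner but green or purple is not meant.

How it is judged:
By the outcome, as a careful person would: the job done as asked, in the order asked, and still so for the second after the job is handed in, with the robot touching nothing.
It also fails if it takes over 45 s, if anything falls off the work surface, if the arm or the gripper's body presses on something with over 40 N, if the wrist force passes 120 N, or if a joint passes its speed limit or range.

## Robot

A 6-joint arm with a two-finger parallel gripper is mounted at the origin on the work surface. World frame = base frame: x ahead of the robot, y to its left, z up, the work surface at z = 0. Lengths are in m, angles in rad, forces in N, time in s.
With the tool pointing down it reaches from about 0.35 to 1 m from the base axis. Payload 7.1 kg.
Tool frame: the origin (TCP) lies between the finger pads; the fingertips stand 22 mm ahead of it and the grasp point (between the pads) lies 3 mm ahead of it; z points along the fingers, y is the line along which they close (so a half turn about z gives the same grasp; the last joint's range is limited). The gripper opens to 85 mm and grips with 20 to 120 N. Pads are 22 mm wide; open, the fingers measure 114 mm over their backs; the gripper's body (76 mm by 85 mm) begins 54 mm behind the grasp point. The pads swing forward as they close: fully open they stand 13 mm farther back than shut.
Start: joints at [1.241, 0.423, 1.63, -0, 1.089, -0.019], TCP at [0.191, 0.595, 0.253] pointing down, gripper open.
Joint ranges: [-3, 3], [-0.9, 2.11], [0.09, 2.58], [-1.31, 4.45], [0.11, 2.69], [-2.54, 2.54]. Speed limits (rad/s): [2.39, 2.39, 3.01, 3.14, 3.14, 3.14].

## Interface

Orientations are given as a rotation vector (axis times angle).
In Python, from rig import manip gives the robot as it stands. The module is installed in compiled form; this text tells all that it offers. Calls block until the motion is done:
- manip.move_to(position, orientation): joint-space move of the TCP to a pose.
- manip.servo_line(position, orientation=None, rate=0.15): straight line of the TCP; orientation=None keeps the orientation; rate is the mean speed in m/s.
- manip.set_joints(angles): joint-space move.
- manip.command_gripper(opening, f_grip=None): finger opening in m; f_grip is the grip in N (None keeps the last); returns when the fingers have stopped.
- manip.hold(seconds).
- manip.solve_ik(position, orientation): joint angles nearest the present ones, or None.
- manip.camera(name): name is "scene" or "top" or "wrist"; returns a dict with "image" (400x640x3 uint8, red, green, blue), "fx", "fy", "cx", "cy" (pixels), "k1" (the pictures are not rectified: a ray, as slopes to the right and down, at radius r is drawn at 1 + k1 r^2 times it, then the intrinsics apply), "cam_to_world" (4x4, takes a point from camera to world coordinates); the wrist camera has in their place "mount" (4x4, takes a point from camera to tool coordinates, whose origin is the TCP and whose axes are the flange's). Camera axes: x right, y down, z forward; pixel columns grow to the right and rows downward; lengths in m; the calibration is good to about 2 mm. A picture is of the moment at which its call begins: read the wrist's pose just before it. There is no depth.
A pose or a line that the arm cannot do raises manip.IKError and nothing moves.
- manip.sign_off(): hands the job in; it is judged then, once.
Readings, each from a call of its own:
- manip.get_time(): time.
- manip.get_joint_positions(): joint angles.
- manip.get_joint_vel(): joint speeds.
- manip.get_tau(): joint torques, N m.
- manip.get_position(): TCP position.
- manip.get_ee_rot(): TCP orientation.
- manip.get_contact_force(): force on the tool from outside, world axes, zero at the start.
- manip.get_torque(): the same for the moment, N m.
- manip.get_width(): finger opening in m.
- manip.get_grip_force(): force on a finger pad.
Only numpy, scipy, OpenCV 4.12 (cv2) and the standard library are available. Lean on these libraries where they do the work, as an engineer would, in place of code of your own. Each camera call takes 0.05 s, during which the arm holds its last target. There are 200 camera calls.

## Working session

There is one attempt and no reset: what is moved stays moved. The work goes in short steps, each a Python script; the robot and the scene stay as the last script left them, time stands still between calls to the robot, and variables do not carry over. Pictures are saved under pics/ and viewed, at most 10 in all, crops included, and the job is handed in when it is done.

```bash
mkdir -p pics; cat > h.py <<'E'
import numpy as np, cv2
from rig import manip
from scipy.spatial.transform import Rotation as R
def cam(n):
    if n=='wrist':
        p=manip.get_position();r=manip.get_ee_rot()
    c=manip.camera(n)
    if n=='wrist':
        T=np.eye(4);T[:3,:3]=R.from_rotvec(r).as_matrix();T[:3,3]=p
        c['cam_to_world']=T@np.array(c['mount'])
    return c
def ray(c,uv):
    K=np.array([[c['fx'],0,c['cx']],[0,c['fy'],c['cy']],[0,0,1.]])
    q=cv2.undistortPoints(np.array(uv,float).reshape(-1,1,2),K,np.array([c['k1'],0,0,0.])).reshape(-1,2)
    M=np.array(c['cam_to_world'])
    return M[:3,3],np.c_[q,np.ones(len(q))]@M[:3,:3].T
def onplane(c,uv,z):
    o,d=ray(c,uv); return o+d*((z-o[2])/d[:,2])[:,None]
def proj(c,P):
    M=np.linalg.inv(np.array(c['cam_to_world']));q=np.atleast_2d(P)@M[:3,:3].T+M[:3,3]
    s=q[:,:2]/q[:,2:];s=s*(1+c['k1']*(s**2).sum(1,keepdims=True))
    return s*[c['fx'],c['fy']]+[c['cx'],c['cy']]
def save(n,im): cv2.imwrite('pics/'+n,cv2.cvtColor(im,cv2.COLOR_RGB2BGR))
E
python3 - <<'E'
from h import *
for n in('scene','top'):
    c=cam(n);save(n+'0.png',c['image']);np.save(n+'0.npy',c,allow_pickle=True)
    print(n,c['k1'],c['fx'],np.round(c['cam_to_world'],3))
print(manip.get_ee_rot(),manip.get_time())
E
```

```text
scene -0.05242120894741426 443.24506449732127 [[-0.892  0.395 -0.22   0.715]
 [ 0.452  0.764 -0.46   0.394]
 [-0.013 -0.51  -0.86   1.07 ]
 [ 0.     0.     0.     1.   ]]
top -0.09555046837734658 393.0461457684456 [[-0.007 -0.992  0.126  0.311]
 [-1.     0.01   0.019 -0.126]
 [-0.02  -0.126 -0.992  1.115]
 [ 0.     0.     0.     1.   ]]
[-4.86141832e-01 -3.10350047e+00  2.26573027e-03] 0.1
```

View pics/scene0.png

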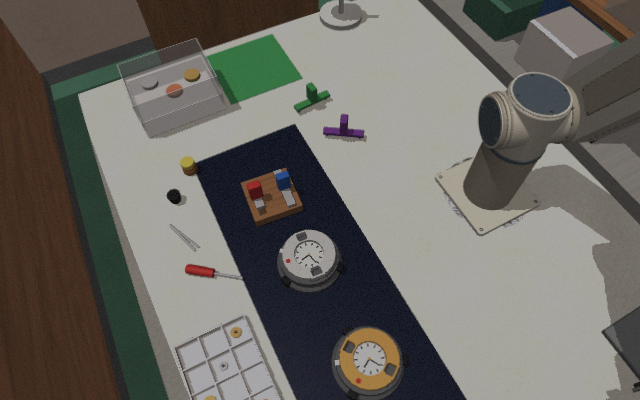

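View pics/top0.png

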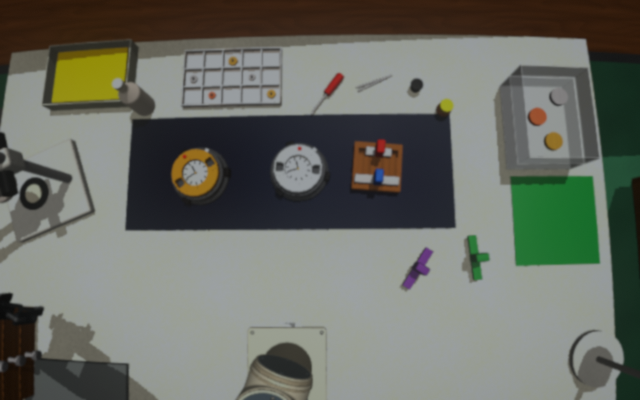

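Scene picture: the blue spanner is at (283,182) and could be confused with the red one (255,190), green (312,95) and purple (344,128). I choose the blue grip in the rack (top view: 379,176). The brass ring is at scene (368,358) / top (197,174), with its red dot at scene (359,381). The silver ring is at scene (308,257).

```bash
python3 - <<'E'
from h import *
for n in('scene','top'):
    c=np.load(n+'0.npy',allow_pickle=True).item();im=c['image'];hsv=cv2.cvtColor(im,cv2.COLOR_RGB2HSV)
    for nm,lo,hi,box,z in(('blue',(105,150,60),(125,255,255),((270,165,300,195) if n=='scene' else (365,163,395,190)),.1),
                     ('brass',(12,120,90),(25,255,255),((325,320,410,399) if n=='scene' else (165,140,235,210)),.058)):
        x0,y0,x1,y1=box;m=np.zeros(im.shape[:2],np.uint8);m[y0:y1,x0:x1]=cv2.inRange(hsv,lo,hi)[y0:y1,x0:x1]
        p=np.argwhere(m)[:,::-1].astype(np.float32)
        (q,ax,a)=cv2.fitEllipse(cv2.convexHull(p.astype(np.int32)))
        P=onplane(c,[q],z)[0];print(n,nm,len(p),np.round(q,1),np.round(ax,1),np.round(P,4))
# go look
pos=[0.5,-0.2,0.38]
for yaw in (0,1.57,-1.57,3.14):
    r=(R.from_euler('z',yaw)*R.from_euler('x',np.pi)).as_rotvec()
    print(yaw,manip.solve_ik(pos,r))
print(np.round(manip.camera('wrist')['mount'],3))
E
```

```text
scene blue 182 [283.2 179.8] [14.8 19. ] [ 0.5196 -0.237   0.1   ]
scene brass 1806 [369.1 358.8] [59.6 62.4] [0.5395 0.2562 0.058 ]
top blue 90 [378.3 175.6] [ 8.  14.6] [ 0.514  -0.2491  0.1   ]
top brass 1093 [194.4 172.1] [45.5 48.3] [0.5389 0.2559 0.058 ]
0 [-4.02605921e-01  1.67450146e-01  1.68365489e+00 -4.44089210e-16
  1.29048761e+00  1.16819041e+00]
1.57 [-0.40260592  0.16745015  1.68365489  0.          1.29048761 -0.40180959]
-1.57 None
3.14 [-0.40260592  0.16745015  1.68365489  0.          1.29048761 -1.97180959]
[[-0.001 -0.948 -0.318  0.082]
 [ 1.    -0.001 -0.001  0.   ]
 [ 0.001 -0.318  0.948 -0.121]
 [ 0.     0.     0.     1.   ]]
```

```bash
python3 - <<'E'
from h import *
r=R.from_euler('x',np.pi).as_rotvec()
for n,pos,z in(('wb',[0.539,0.256,0.27],.058),('ws',[0.517,-0.243,0.27],.1)):
    manip.move_to(pos,r);manip.hold(.15);c=cam('wrist');save(n+'.png',c['image']);np.save(n+'.npy',c,allow_pickle=True)
    print(np.round(manip.get_position(),4),manip.get_time(),proj(c,[pos[0],pos[1],z]))
E
```

```text
[0.5387 0.2566 0.27  ] 2.1167 [[317.84922042 170.01464375]]
[ 0.5174 -0.2422  0.27  ] 4.1333 [[318.12212443 181.21885439]]
```

View pics/wb.png

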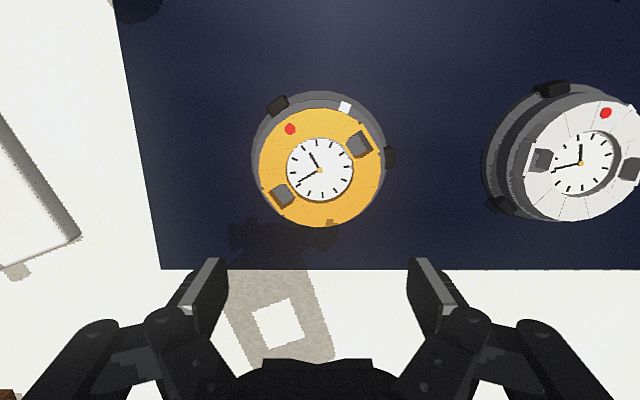

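View pics/ws.png

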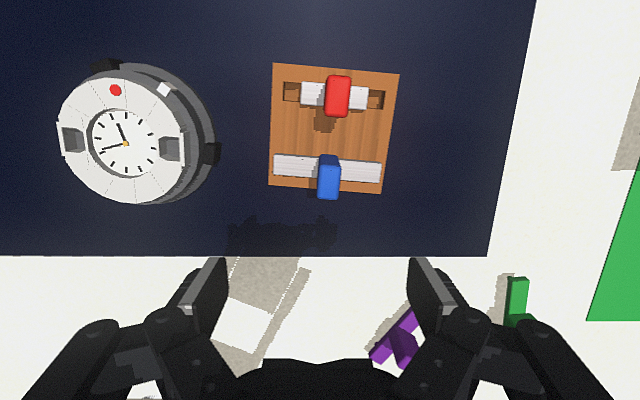

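Brass picture: dot (290,129), white mark (345,106), holes (359,144) and (283,197). The dot must go clockwise to the mark. Spanner picture: blue grip (328,175) on a bar running from (274,165) to (381,171). The red look-alike is at (338,96), the purple and green ones at the lower right, and the silver ring at left.

```bash
python3 - <<'E'
from h import *
def mask(c,lo,hi,box):
    im=c['image'];x0,y0,x1,y1=box;m=np.zeros(im.shape[:2],np.uint8)
    m[y0:y1,x0:x1]=cv2.inRange(cv2.cvtColor(im,cv2.COLOR_RGB2HSV),lo,hi)[y0:y1,x0:x1]
    m=cv2.morphologyEx(m,cv2.MORPH_OPEN,np.ones((2,2)));return np.argwhere(m)[:,::-1].astype(float)
c=np.load('ws.npy',allow_pickle=True).item()
p=mask(c,(0,0,120),(180,60,255),(265,145,395,195));P=onplane(c,p,.042)[:,:2]*1000
print('bar',len(p),p.min(0),p.max(0),cv2.minAreaRect(P.astype(np.float32)))
p=mask(c,(105,120,40),(125,255,255),(300,140,350,215));
for z in(.1,):print('blue',p.min(0),p.max(0),cv2.minAreaRect((onplane(c,p,z)[:,:2]*1000).astype(np.float32)))
d=p[:,1]
tops=p[cv2.cvtColor(c['image'],cv2.COLOR_RGB2HSV)[p[:,1].astype(int),p[:,0].astype(int),2]>0]
c=np.load('wb.npy',allow_pickle=True).item()
dot=mask(c,(0,150,100),(6,255,255),(275,115,305,145)).mean(0)
br=mask(c,(12,120,90),(28,255,255),(240,90,390,240))
B=(onplane(c,br,.058)[:,:2]*1000).astype(np.float32)
ctr,rad=cv2.minEnclosingCircle(B);print('ring',ctr,rad,cv2.fitEllipse(cv2.convexHull(B)))
mk=mask(c,(0,0,190),(180,60,255),(335,95,356,116)).mean(0)
D=onplane(c,[dot],.058)[0,:2]*1000-ctr
print('dot',dot,D,np.hypot(*D),np.degrees(np.arctan2(D[1],D[0])))
for z in(.04,.05,.058):
    D=onplane(c,[mk],z)[0,:2]*1000-ctr;print('mark',mk,D,np.hypot(*D),np.degrees(np.arctan2(D[1],D[0])))
H=onplane(c,[(359,144),(283,197)],.058)[:,:2]*1000;print(H-ctr,H.mean(0))
a=cv2.imread('pics/ws.png')[130:230,250:410];cv2.imwrite('pics/crop.png',cv2.resize(a,None,fx=4,fy=4))
E
```

```text
bar 1698 [274. 155.] [382. 183.] ((514.46875, -254.2877197265625), (123.71183013916016, 23.556577682495117), 85.12550354003906)
blue [317. 155.] [341. 200.] ((519.8607177734375, -254.02603149414062), (21.69669532775879, 44.64569091796875), 85.8270263671875)
ring (536.8443603515625, 253.3734130859375) 67.92786407470703 ((536.8707275390625, 253.41934204101562), (133.2221221923828, 134.53933715820312), 54.877689361572266)
dot [290.54545455 129.90909091] [45.28179873 31.28005078] 55.03528752822063 34.636189000886176
mark [345.44660194 108.05825243] [ 66.45354685 -27.18374943] 71.79853843867573 -22.247699757666577
mark [345.44660194 108.05825243] [ 66.96139394 -26.3058948 ] 71.94323025867979 -21.447464211341874
mark [345.44660194 108.05825243] [ 67.36767162 -25.6036111 ] 72.06905078073923 -20.80968629643669
[[ 30.5430065  -41.08280502]
 [-28.96201617  41.74524969]] [537.63485551 253.70463542]
```

View pics/crop.png

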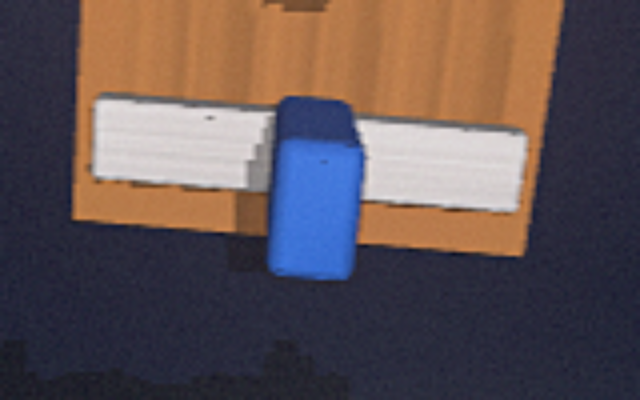

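The crop confirms the choice: a blue grip on the bar, in the rack. The bar rectangle measures 123.7 x 23.6 mm, which fits. The dot is at 34.6° and home is near -21.5°, a 0.98 rad turn. I grasp with the tool half-turned so that joint 6 stays in range.

```bash
cat >> h.py <<'E'
def rv(deg): return (R.from_euler('z',deg,degrees=True)*R.from_euler('x',np.pi)).as_rotvec()
E
python3 - <<'E'
from h import *
S=[0.5145,-0.2543];B=[0.5375,0.254]
manip.move_to([*S,.16],rv(175.1));manip.servo_line([*S,.078],rate=.1)
print(manip.get_contact_force(),manip.get_position())
manip.command_gripper(0.015,60);print('w',manip.get_width(),manip.get_grip_force())
manip.servo_line([*S,.20],rate=.12);manip.hold(.2);print('w',manip.get_width(),manip.get_contact_force(),manip.get_torque())
manip.move_to([*B,.20],rv(214.6));manip.hold(.2)
c=cam('wrist');save('held.png',c['image']);np.save('held.npy',c,allow_pickle=True)
print(manip.get_position(),manip.get_contact_force(),manip.get_torque(),manip.get_time(),manip.get_joint_positions())
E
```

```text
[-0.3860936   0.06642407 -0.36579866] [ 0.51488679 -0.25452339  0.07845861]
w 0.021585078107550146 59.341859221458435
w 0.02137877048347657 [ 0.20149483 -0.2190992  -2.37728739] [ 0.03974788  0.03820083 -0.00981862]
[0.53782263 0.25331699 0.20001276] [ 0.47232143  0.33761372 -2.89734404] [-0.0334438  -0.02682708 -0.00342324] 11.7667 [ 4.20194533e-01  4.43998965e-01  1.73845155e+00 -7.65525336e-05
  9.59113792e-01 -1.75327752e+00]
```

View pics/held.png

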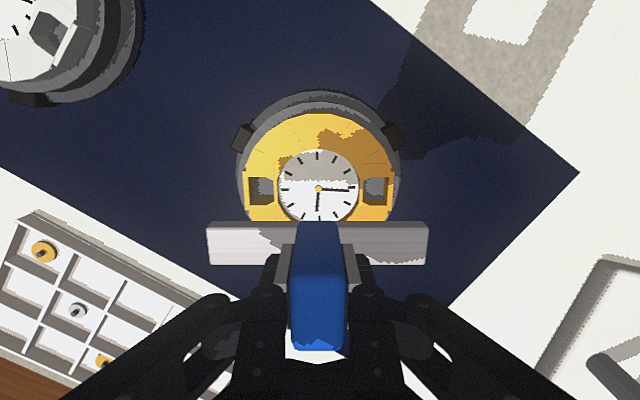

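The held picture shows the bar level from (206,222) to (430,265), parallel to the hole line through (261,190) and (377,190). I check the lateral offset, then lower with force checks.

```bash
python3 - <<'E'
from h import *
c=np.load('held.npy',allow_pickle=True).item();B=[0.5375,0.254]
H=onplane(c,[(261,190),(377,190)],.058)[:,:2];d=H[0]-H[1];print('holes mid',H.mean(0),np.hypot(*d),np.degrees(np.arctan2(d[1],d[0])))
E_=onplane(c,[(206,265),(430,265),(206,222),(430,222)],.164)[:,:2];print('bar ends',E_,'near mid',E_[:2].mean(0),'far',E_[2:].mean(0),manip.get_position())
f0=manip.get_contact_force()
manip.servo_line([*B,.128],rv(214.6),rate=.12)
z=.128
while z>.104:
    z-=.003;manip.servo_line([*B,z],rate=.06)
    f=manip.get_contact_force()-f0;print(round(z,4),np.round(f,1),round(manip.get_position()[2],4))
    if f[2]>6 or np.hypot(f[0],f[1])>12: break
print(manip.get_torque(),manip.get_time(),manip.get_width())
E
```

```text
holes mid [0.53743267 0.25490595] 0.10214384988019241 -55.559559852385604
bar ends [[0.58405868 0.20774254]
 [0.51158972 0.31343182]
 [0.56034802 0.19514401]
 [0.49132269 0.29580485]] near mid [0.5478242  0.26058718] far [0.52583535 0.24547443] [0.53782263 0.25331699 0.20001276]
0.125 [-0.8  0.2  0.3] 0.1255
0.122 [-0.6 -0.  -0.2] 0.1219
0.119 [-0.5  0.1 -0.2] 0.1187
0.116 [-1.2 -0.4  0.3] 0.1157
0.113 [-0.4 -0.2 -0.4] 0.1128
0.11 [-0.6 -1.2  0.3] 0.1098
0.107 [-0.2 -0.6 -0.8] 0.1069
0.104 [-7.  -3.1 24.3] 0.1066
[-0.45217036  1.31439623 -0.04940032] 14.5167 0.021444409881339322
```

Seated at the expected height with no side catch. Now the turn.

```bash
python3 - <<'E'
from h import *
B=[0.5375,0.254];Z=.1065
manip.servo_line([*B,Z],rate=.05);t0=manip.get_torque()[2];print(t0,manip.get_contact_force())
y=214.6
while y>138:
    y-=8 if y>176 else 3 if y>160 else 1.5
    manip.move_to([*B,Z],rv(y));t=manip.get_torque()[2]-t0
    f=manip.get_contact_force()
    if y<180: print(round(y,1),round(t,2),np.round(f,1))
    if abs(t)>.7 or np.hypot(f[0],f[1])>35: break
print(manip.get_time(),manip.get_joint_positions()[5])
r=R.from_rotvec(manip.get_ee_rot())*R.from_euler('x',-np.pi);print(r.as_euler('zyx',degrees=True))
c=cam('wrist');save('t.png',c['image']);np.save('t.npy',c,allow_pickle=True)
E
```

```text
0.0061122669823019445 [-1.95098867 -0.39314439  5.70085495]
174.6 -0.14 [-1.7  1.4  5.3]
171.6 -0.15 [-2.3  1.   5.3]
168.6 -0.12 [-1.   1.   6.3]
165.6 -0.09 [-0.6  2.1  4.9]
162.6 -0.16 [-0.1  3.1  6. ]
159.6 -0.11 [-1.1  1.3  4.6]
158.1 -0.16 [-0.9  2.   4.7]
156.6 -0.15 [-1.2  2.6  5.1]
155.1 -0.03 [-0.6  2.9  4.8]
153.6 -0.14 [ 0.  -0.8  7.1]
152.1 -0.01 [0.3 0.6 7.5]
150.6 -0.01 [ 0.1 -0.5  6.4]
149.1 -0.03 [-0.2  0.2  6.9]
147.6 0.05 [-0.8  0.7  6.7]
146.1 -0.02 [-0.   0.4  7.3]
144.6 0.96 [-2.5  2.2  7.3]
19.8083 -0.5380838843348957
[ 1.45027411e+02 -6.44834072e-02 -3.15938943e-03]
```

View pics/t.png

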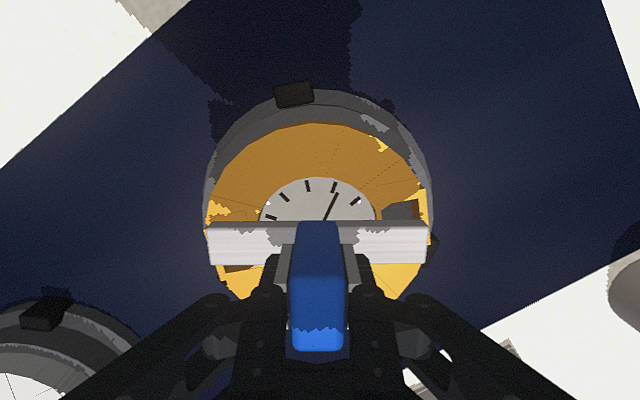

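The bar is hard against the clockwise side of the holes, and the stop torque came at 144.6° (predicted about 146°). I relieve the load, let go, back off upward and check the dot.

```bash
python3 - <<'E'
from h import *
B=[0.5375,0.254];Z=.1065
manip.move_to([*B,Z],rv(145.6));print(manip.get_torque(),manip.get_contact_force())
manip.command_gripper(0.06);manip.hold(.3)
manip.servo_line([*B,.20],rate=.1)
manip.move_to([.45,.2,.30],rv(145.6));manip.hold(.2)
print(manip.get_contact_force(),manip.get_time())
c=cam('wrist');np.save('f.npy',c,allow_pickle=True);s=cam('scene');np.save('fs.npy',s,allow_pickle=True)
save('f.png',np.vstack([c['image'][:, :],])); a=s['image'][300:400,300:440];save('fs.png',cv2.resize(a,None,fx=4,fy=4))
print(proj(c,[*B,.058]))
E
```

```text
[0.27469048 0.26568986 0.12502896] [-1.66298787  1.4621158   7.55641957]
[ 0.94573005 -0.5887473  -0.06141965] 22.775
[[394.19709493 198.21492124]]
```

View pics/f.png

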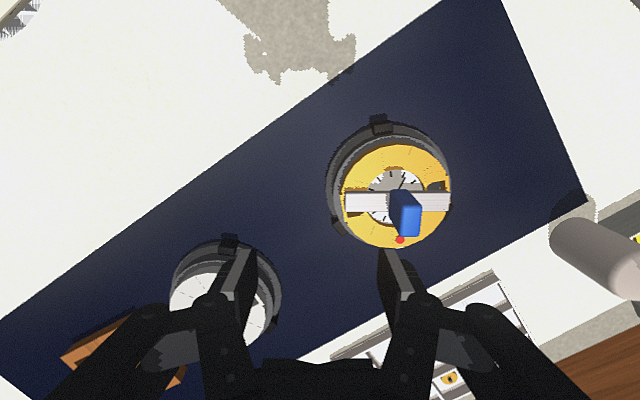

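View pics/fs.png

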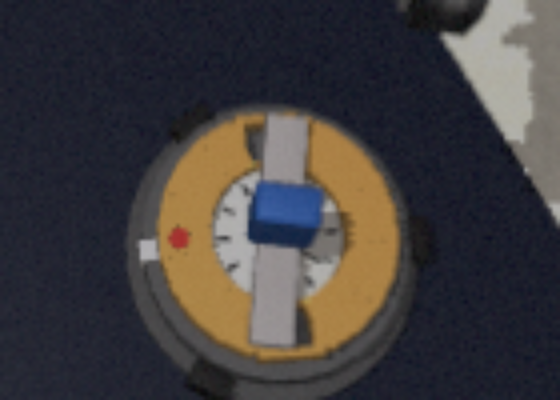

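The wrist view shows the red dot at (400,240) and the spanner standing with its pins in. In the scene crop the dot (179,238) lies next to the mark (149,250). I compute both angles.

```bash
python3 - <<'E'
from h import *
def blob(c,lo,hi,b):
    x0,y0,x1,y1=b;m=cv2.inRange(cv2.cvtColor(c['image'][y0:y1,x0:x1],cv2.COLOR_RGB2HSV),lo,hi)
    return np.argwhere(m)[:,::-1]+[x0,y0]
def ctr(c,b):
    p=blob(c,(10,110,70),(28,255,255),b)
    return np.array(cv2.fitEllipse(cv2.convexHull((onplane(c,p,.058)[:,:2]*1000).astype(np.float32)))[0])
ang=lambda v:(round(float(np.hypot(*v)),1),round(float(np.degrees(np.arctan2(v[1],v[0]))),1))
for n,bb,db,mb in(('f',(330,130,460,255),(390,232,412,248),None),('fs',(330,320,410,399),(339,354,350,365),(333,358,340,366)),('scene0',(330,320,410,399),(352,374,366,388),(333,358,340,366)),('wb',(240,90,390,240),(280,120,300,140),(335,95,356,116))):
    c=np.load(n+'.npy',allow_pickle=True).item();C=ctr(c,bb)
    d=blob(c,(0,140,80),(7,255,255),db).mean(0)
    print(n,C,'dot',ang(onplane(c,[d],.058)[0,:2]*1000-C))
    if mb:
        k=blob(c,(0,0,125),(180,60,255),mb).mean(0)
        for z in(.04,.058):print('  mark',k,ang(onplane(c,[k],z)[0,:2]*1000-C))
E
```

```text
f [536.96923828 254.18904114] dot (57.3, -23.1)
fs [538.76544189 254.72137451] dot (54.8, -24.9)
  mark [336.72727273 362.13636364] (71.4, -23.0)
  mark [336.72727273 362.13636364] (72.1, -20.2)
scene0 [538.77954102 254.5836792 ] dot (53.8, 34.0)
  mark [336.72727273 362.09090909] (71.3, -23.0)
  mark [336.72727273 362.09090909] (72.0, -20.2)
wb [537.96990967 254.39689636] dot (55.0, 34.6)
  mark [344.26923077 107.12307692] (71.6, -22.1)
  mark [344.26923077 107.12307692] (71.8, -20.7)
```

The dot is at about -24° and the mark at about -22°, so the ring is home against its stop (-1.7°).

```bash
python3 -c "
from rig import manip
print(manip.sign_off())"
```

```text
the job is handed in; nothing more can be done
None
```

The blue spanner stands in the brass ring, which is turned clockwise to its stop with the red dot at the white mark to within about 2°; the silver ring was not touched, and the job is handed in after about 23 s.

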